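# Sweep the waste drill cores into the scrap pan

### The arm

A 6-joint arm with a two-finger parallel gripper is mounted at the origin on the work surface. World frame = base frame: x ahead of the robot, y to its left, z up, the work surface at z = 0. Lengths are in m, angles in rad, forces in N, time in s.
With the tool pointing down it reaches from about 0.35 to 0.925 m from the base axis. Payload 6.4 kg.
Tool frame: the origin (TCP) lies on the centre line of the jaws, within the pads' length; the fingertips stand 14 mm ahead of it and the grasp point (between the pads) lies 5 mm behind it; z points along the fingers, y is the line along which they close (so a half turn about z gives the same grasp; the last joint's range is limited). The gripper opens to 85 mm and grips with 20 to 120 N. Pads are 22 mm wide; open, the fingers measure 114 mm over their backs; the gripper's body (76 mm by 85 mm) begins 54 mm behind the grasp point. The pads swing forward as they close: fully open they stand 13 mm farther back than shut.
Start: joints at [-1.407, 0.245, 1.558, -0, 1.339, -0.174], TCP at [0.215, -0.613, 0.245] pointing down, gripper open.
Joint ranges: [-3.13, 3.13], [-1.02, 2.26], [0.13, 2.54], [-0.95, 4.09], [0.21, 2.88], [-2.74, 2.74]. Speed limits (rad/s): [2.57, 2.57, 3.14, 3.14, 3.14, 3.14].

### API

Orientations are given as a rotation vector (axis times angle).
In Python, from station import * gives the robot as it stands.
- The arm moves only by the shell command python3 -m creep 'ROWS' [FORCE]. ROWS is a JSON object of lists of equal length, an entry for each row: "delta_pos": the shift along the tool's x, y, z in cm, a list of three; "twist": the turn, a rotation vector about the tool's x, y, z in degrees, a list of three; "grip": the opening, from 0 (shut) to 1 (fully open). A call has 1 to 5 rows; each row shifts and turns the commanded pose from where the row before left it, along the tool's axes as they then stand; what a row does not reach is not made up. A row lasts 1/8 s, in which the tool goes at most 62.5 mm and 10.7 degrees, less where a joint would pass 70% of its speed; a pose out of reach is approached as far as the arm can. A call with a gripper value outside its range is refused whole. The fingers move at their own pace and stop on an object; FORCE is the grip in N (left out, the last holds). Time passes only in rows, so rows that do not move let the fingers close. It gives the time, the measured TCP pose, the force, the opening and the grip force at its end, in the units of the state.
- get_obs(): the state, without advancing time (a new reading comes with each control period).
- get_image(name): name is "scene" or "side" or "wrist"; returns a dict with "color" (420x560x3 uint8, red, green, blue), "mtx" (3x3 intrinsics, pixels), "dist_coeffs" ([k1, k2, p1, p2, k3] as OpenCV has them; the pictures are not rectified), "R" (3x3) and "t" (3): a world point X has camera coordinates R X + t; the wrist camera has in their place "mount" (4x4, takes a point from camera to tool coordinates, whose origin is the TCP and whose axes are the flange's). Camera axes: x right, y down, z forward; pixel columns grow to the right and rows downward; lengths in m; the calibration is good to about 2 mm. A picture is of the moment at which its call begins: read the wrist's pose just before it. There is no depth.
- hand_in(): hands the job in; it is judged then, once.
The state is a dict: "clock": time; "qpos": joint angles; "qvel": joint speeds; "effort": joint torques, N m; "tcp_pos": TCP position; "orientation": TCP orientation; "force": force on the tool from outside, world axes, zero at the start; "wrist_torque": the same for the moment, N m; "gripper_width": opening from 0.0 (shut) to 1.0 (fully open); "grasp_force": force on a finger pad.
Only numpy, scipy, OpenCV 4.12 (cv2) and the standard library are available. Lean on these libraries where they do the work, as an engineer would, in place of code of your own. Each camera call takes 0.05 s, during which the arm holds its last target. There are 200 camera calls.

### The job

With the fingertips, gently sweep the three loose dark-green drill cores (solid stone discs) along the bench and through the open side of the three-walled scrap pan, until each lies flat, wholly inside the pan. Only slide them: do not pick them up, squeeze them or press hard on them, and leave the seal block, bangle, jar and everything else on the bench where they stand.

Things in the scene. Friction and masses are not known exactly. Their poses are not given: they have to be found in the camera images.
- pan: scrap pan fixed to the bench: yellow floor level with the bench (no step), three steel walls 4 mm thick, 30 mm high; its -x side is open (the mouth). Own frame: z up, +x points from the mouth into the pan; mouth at x = 30 mm, inner face of back wall x = 150 mm, of side walls y = -120 and +120 mm. Origin at bench height, 30 mm outside the mouth's middle
- pan_mouth (a point): middle of the pan's mouth, at bench height; axes as the pan's
- core_small: loose waste drill core: solid dark-green stone disc, 34 mm across and 16 mm high, about 40 g, lying flat outside the pan; origin at the centre of its underside, z up its axis
- core_small_center (a point): centre of that 34 mm disc, half-way up (8 mm above the bench)
- core_medium: loose waste drill core: solid dark-green stone disc, 38 mm across and 16 mm high, about 50 g, lying flat outside the pan; origin at the centre of its underside, z up its axis
- core_medium_center (a point): centre of that 38 mm disc, half-way up (8 mm above the bench)
- core_large: loose waste drill core: solid dark-green stone disc, 42 mm across and 16 mm high, about 70 g, lying flat outside the pan; origin at the centre of its underside, z up its axis
- core_large_center (a point): centre of that 42 mm disc, half-way up (8 mm above the bench)
- seal: good piece to leave alone: red-brown square stone block standing on end, 24 x 24 x 45 mm high, origin under its centre
- bangle: good piece to leave alone: pale-green stone bangle lying flat, 74 mm outside, 56 mm inside diameter, 12 mm high, origin under its centre
- jar: closed jar with black cap to leave alone, 42 mm across, 45 mm high, origin under its centre
- mug: white mug at the right-hand side, 80 mm across, 90 mm high, to leave alone, origin under its centre
- brush: brush lying at the left-hand side, along its x axis, to leave alone
- wheel: blue grinding wheel lying flat at the right-hand side, 100 mm across, 18 mm high, to leave alone, origin under its centre
Mind the look-alikes: they are no part of the job. What is shaped like the core_small but blue, purple or white is not meant.

How it is judged:
By the outcome, as a careful person would: the job done as asked, in the order asked, and still so for the second after the job is handed in, with the robot touching nothing.
It also fails if it takes over 64 s, if anything falls off the work surface, if the arm or the gripper's body presses on something with over 40 N, if the wrist force passes 120 N, or if a joint passes its speed limit or range.

## Working session

There is one attempt and no reset: what is moved stays moved. The work goes in short steps, Python scripts to look and compute and a shell command to move; the robot and the scene stay as the last step left them, time stands still between calls to the robot, and variables do not carry over. Pictures are saved under pics/ and viewed, at most 10 in all, crops included, and the job is handed in when it is done.

```bash
ls; mkdir -p pics; python3 - <<'E'
from station import *
import cv2
o=get_obs();print(o['clock'],o['tcp_pos'],o['orientation'],o['gripper_width'])
for n in("scene","side"):
    g=get_image(n);cv2.imwrite(f'pics/{n}0.png',g['color'][:,:,::-1]);print(n,g['mtx'],g['dist_coeffs'],g['R'],g['t'])
E
```

```text
pics
0.0 [ 0.21537417 -0.61270519  0.24417918] [-3.09495767e+00 -5.27882332e-01  2.55334076e-05] 1.0010579179844932
scene [[467.96698449   0.         272.79587859]
 [  0.         467.96698449 211.23895494]
 [  0.           0.           1.        ]] [-0.0295134  0.         0.         0.         0.       ] [[-0.35100624  0.93637211  0.0013776 ]
 [ 0.62108109  0.2339175  -0.74802465]
 [-0.70075166 -0.26170572 -0.66366951]] [ 0.21864672 -0.30918099  1.58196141]
side [[407.97851106   0.         286.42206713]
 [  0.         407.97851106 209.94704734]
 [  0.           0.           1.        ]] [-0.1147982  0.         0.         0.         0.       ] [[-0.99704641 -0.0767501   0.0028083 ]
 [-0.04273181  0.5239958  -0.85064822]
 [ 0.0638158  -0.84825576 -0.5257278 ]] [0.56129286 0.06107512 1.12093038]
```

View pics/scene0.png

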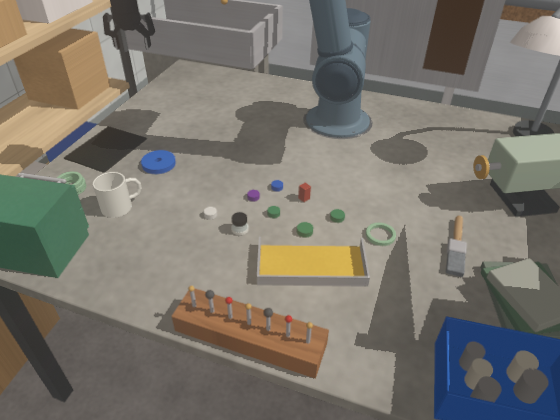

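View pics/side0.png

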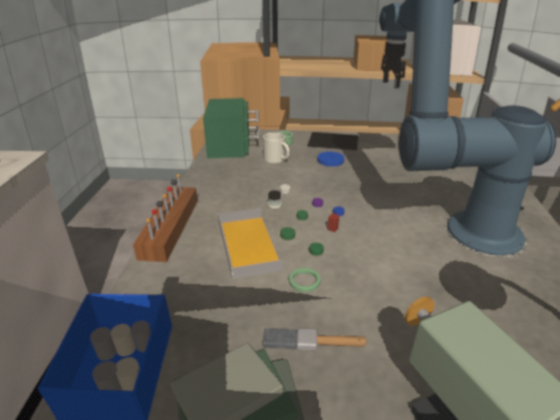

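Scene view: the green discs are at (274,212), (305,230) and (338,216). The look-alikes are purple (254,196), blue (278,186) and white (210,213). The bangle is at (381,234), the seal at (305,192), the jar at (240,224), and the yellow pan at about (312,262). The side view agrees: green at (302,215), (288,234), (316,249), pan at (249,243). I choose the three solid dark-green discs.

```bash
cat > h.py <<'E'
from station import *
import cv2, numpy as np
from scipy.spatial.transform import Rotation as Ro
def cam(n):
    o=get_obs(); g=get_image(n)
    if n=="wrist":
        T=np.eye(4);T[:3,:3]=Ro.from_rotvec(o['orientation']).as_matrix();T[:3,3]=o['tcp_pos']
        M=T@np.array(g['mount']);R=M[:3,:3].T;t=-R@M[:3,3]
    else: R,t=np.array(g['R']),np.array(g['t'])
    g['R'],g['t']=R,t
    return g
def ray(g,uv,z):
    p=cv2.undistortPoints(np.array(uv,float).reshape(-1,1,2),g['mtx'],g['dist_coeffs']).reshape(-1,2)
    d=np.c_[p,np.ones(len(p))]@g['R']; c=-g['R'].T@g['t']
    return c+d*((z-c[2])/d[:,2])[:,None]
def blobs(g,lo,hi,amin=20):
    m=cv2.inRange(cv2.cvtColor(g['color'],cv2.COLOR_RGB2HSV),np.array(lo),np.array(hi))
    cs,_=cv2.findContours(m,cv2.RETR_EXTERNAL,cv2.CHAIN_APPROX_NONE)
    return [c for c in cs if cv2.contourArea(c)>amin]
E
python3 - <<'E'
from h import *
np.set_printoptions(precision=4,suppress=True)
for n in("scene","side"):
    g=cam(n);hsv=cv2.cvtColor(g['color'],cv2.COLOR_RGB2HSV)
    if n=="scene": pts=[(274,212),(305,230),(338,216),(381,226),(305,195)]; print([hsv[v,u] for u,v in pts])
    for nm,lo,hi,z in(("green",(55,90,20),(90,255,170),.008),("paleg",(50,40,120),(80,130,255),.006),("yellow",(18,150,120),(32,255,255),0),("red",(0,150,40),(8,255,200),.022),("red2",(170,150,40),(180,255,200),.022)):
        for c in blobs(g,lo,hi):
            m=c.reshape(-1,2).astype(float); x,y,w,h=cv2.boundingRect(c)
            M=cv2.moments(c);uv=(M['m10']/M['m00'],M['m01']/M['m00'])
            P=ray(g,[uv],z)[0]
            if P[1]**2+P[0]**2<1.3: 
                Q=ray(g,m,z);print(n,nm,np.round(uv),cv2.contourArea(c),P[:2],'ext',np.ptp(Q,0)[:2])
            if nm=="yellow" and cv2.contourArea(c)>500:
                b=cv2.approxPolyDP(c,6,True).reshape(-1,2);print(' corners',b.tolist(),ray(g,b,0)[:,:2].tolist())
    if n=="scene":
        print('jar,white,purple,blue',ray(g,[(240,227),(210,213),(254,196),(278,186)],.01)[:,:2])
        cv2.imwrite('pics/crop.png',cv2.resize(g['color'][165:300,190:420,::-1],None,fx=3.4,fy=3.4,interpolation=2))
E
```

```text
[array([ 64,  82, 130], dtype=uint8), array([ 61,  76, 131], dtype=uint8), array([ 64,  82, 131], dtype=uint8), array([ 52,  48, 117], dtype=uint8), array([  5, 135, 138], dtype=uint8)]
scene green [ 29. 221.] 127.0 [ 0.7789 -0.6095] ext [0.0586 0.0731]
scene green [ 14. 216.] 26.5 [ 0.7775 -0.6587] ext [0.0523 0.0325]
scene paleg [381. 233.] 461.0 [0.5019 0.242 ] ext [0.0772 0.0719]
scene paleg [305. 227.] 121.0 [0.5478 0.0583] ext [0.0385 0.0429]
scene paleg [338. 213.] 89.5 [0.4679 0.1225] ext [0.0342 0.0386]
scene paleg [274. 210.] 66.0 [ 0.5125 -0.0391] ext [0.0307 0.0336]
scene paleg [ 31. 197.] 2619.0 [ 0.6984 -0.6748] ext [0.241 0.272]
scene yellow [311. 260.] 2711.5 [0.6448 0.1036] ext [0.1607 0.2495]
 corners [[261, 249], [260, 273], [363, 274], [358, 247]] [[0.6520249072918592, -0.019517355227935518], [0.7235884196483219, 0.006381547758301687], [0.6434258734513761, 0.22857461849403454], [0.5629055416199678, 0.19856046194948984]]
scene red [288. 319.] 21.0 [0.8348 0.1124] ext [0.0137 0.0131]
scene red [229. 300.] 20.5 [ 0.8338 -0.0209] ext [0.0135 0.0132]
jar,white,purple,blue [[ 0.6086 -0.0932]
 [ 0.5877 -0.1871]
 [ 0.4837 -0.1065]
 [ 0.4201 -0.0606]]
side green [316. 249.] 80.0 [0.4775 0.1241] ext [0.0259 0.0391]
side green [287. 233.] 65.5 [0.5556 0.0602] ext [0.0301 0.038 ]
side green [302. 214.] 27.5 [ 0.5204 -0.0363] ext [0.0183 0.028 ]
side paleg [304. 279.] 503.0 [0.5028 0.2424] ext [0.0699 0.075 ]
side paleg [288. 138.] 49.0 [ 0.6031 -0.6305] ext [0.0367 0.1221]
side yellow [248. 242.] 1787.0 [0.6561 0.0998] ext [0.1672 0.2202]
 corners [[260, 218], [223, 224], [234, 266], [277, 258]] [[0.6410856630000871, -0.019852249909673825], [0.741482293930118, 0.01982401026109404], [0.6761814283995831, 0.20032569202580608], [0.5743191565794887, 0.16029659345007607]]
side red [333. 222.] 88.5 [0.4338 0.0186] ext [0.0231 0.0711]
```

View pics/crop.png

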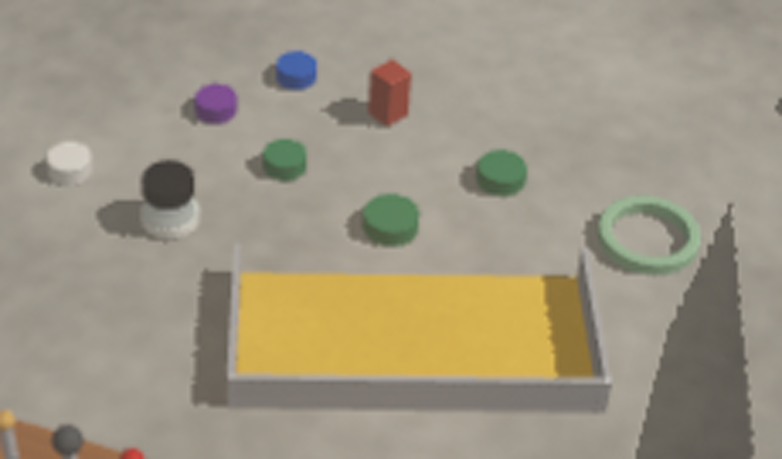

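The crop shows three dark-green solid discs, with the pan's mouth facing them. The tool's x axis is already nearly aligned with the pan's x axis. I'll move above the cores for a closer look, with the fingers nearly shut so they form a two-point cradle.

```bash
python3 -m creep '{"delta_pos":[[3,-3.8,0],[3,-3.8,0],[3,-3.8,0],[3,-3.8,0],[3,-3.8,0]],"twist":[[0,0,0],[0,0,0],[0,0,0],[0,0,0],[0,0,0]],"grip":[0.24,0.24,0.24,0.24,0.24]}' 20
python3 -m creep '{"delta_pos":[[3,-3.8,0],[3,-3.8,0],[3,-3.8,0],[3,-3.8,0],[3,-3.8,0]],"twist":[[0,0,0],[0,0,0],[0,0,0],[0,0,0],[0,0,0]],"grip":[0.24,0.24,0.24,0.24,0.24]}'
python3 -m creep '{"delta_pos":[[3,-3.8,0],[3,-3.8,0],[0,0,0]],"twist":[[0,0,0],[0,0,0],[0,0,0]],"grip":[0.24,0.24,0.24]}'
python3 - <<'E'
from h import *
np.set_printoptions(precision=4,suppress=True)
g=cam("wrist");cv2.imwrite('pics/w1.png',g['color'][:,:,::-1]);print(-g['R'].T@g['t'],g['R'])
E
```

```text
clock: 0.82
tcp_pos: [0.2943, -0.3827, 0.2451]
orientation: [-3.097, -0.528, -0.0]
force: [0.6, 0.3, 0.2]
gripper_width: 0.244
grasp_force: 0.0
clock: 1.45
tcp_pos: [0.3727, -0.1538, 0.2454]
orientation: [3.097, 0.527, 0.001]
force: [0.5, 0.5, -0.1]
gripper_width: 0.241
grasp_force: 0.0
clock: 1.82
tcp_pos: [0.4042, -0.0612, 0.2452]
orientation: [-3.095, -0.537, 0.0]
force: [0.2, -0.4, -0.2]
gripper_width: 0.242
grasp_force: 0.0
[ 0.4781 -0.0339  0.374 ] [[ 0.3375 -0.9413 -0.0009]
 [-0.8958 -0.3215  0.3068]
 [-0.2891 -0.1028 -0.9518]]
```

View pics/w1.png

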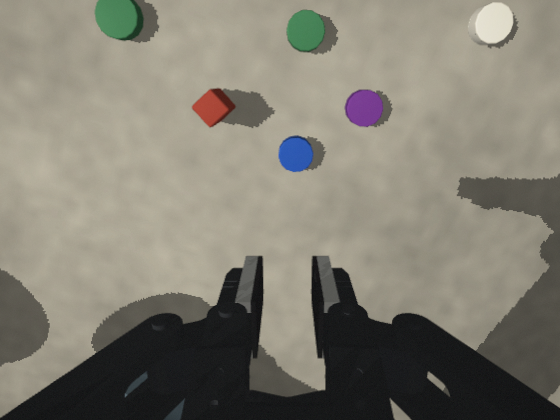

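The wrist view shows greens at (305,30) and (120,18), cut off at the top, plus seal (213,107), purple (365,107), blue (296,153) and white (492,22). I'll compute positions, then go above the mouth for a full view.

```bash
python3 -m creep '{"delta_pos":[[4,-3,0],[3,-3,0],[3,-2,0],[0,0,0]],"twist":[[0,0,0],[0,0,0],[0,0,0],[0,0,0]],"grip":[0.24,0.24,0.24,0.24]}'
cat > m.py <<'E'
from h import *
np.set_printoptions(precision=4,suppress=True)
import sys
g=cam("wrist");cv2.imwrite(sys.argv[1],g['color'][:,:,::-1])
o=get_obs();R=Ro.from_rotvec(o['orientation']).as_matrix();p=np.array(o['tcp_pos'])
print('tcp',p,'xaxis',R[:,0],'f',np.array(o['force']))
for c in blobs(g,(50,75,20),(90,255,255),150):
    (uv,r)=cv2.minEnclosingCircle(c);P=ray(g,[uv],.016)[0];Q=ray(g,c.reshape(-1,2),.016)
    print('green',np.round(uv),P[:2],'d',2*np.sqrt(cv2.contourArea(Q[:,:2].astype(np.float32))/np.pi),'tool',((P-p)@R)[:2]*100)
for c in blobs(g,(18,150,80),(32,255,255),1500):
    b=cv2.approxPolyDP(c,8,True).reshape(-1,2);B=ray(g,b,0)
    for u,X in zip(b,B):print('yel',u,X[:2],'tool',((X-p)@R)[:2]*100)
E
python3 m.py pics/w2.png
```

```text
clock: 2.38
tcp_pos: [0.4724, 0.0449, 0.2451]
orientation: [3.097, 0.53, -0.001]
force: [-0.6, 0.5, -0.3]
gripper_width: 0.243
grasp_force: 0.0
tcp [0.4719 0.0442 0.245 ] xaxis [ 0.9435  0.3314 -0.0009] f [ 0.3345 -0.7893  0.1135]
green [383. 142.] [ 0.5238 -0.0329] d 0.03347893830545451 tool [2.365  8.9994]
green [212. 130.] [0.4806 0.1239] d 0.036927875930899065 tool [ 3.4805 -7.2259]
green [302.  71.] [0.558  0.0615] d 0.03983706258689919 tool [8.7147 1.222 ]
yel [156   0] [0.5722 0.2055] tool [ 14.8257 -11.8901]
yel [160  16] [0.5606 0.1989] tool [ 13.5149 -11.6548]
yel [422  14] [ 0.641  -0.0237] tool [13.7297 12.0124]
yel [423   5] [ 0.648  -0.0214] tool [14.468  12.0251]
```

View pics/w2.png

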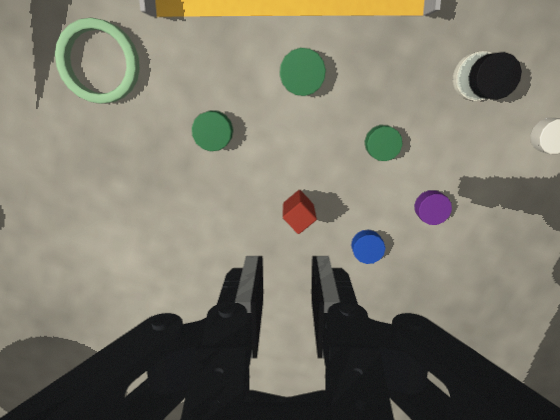

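The full wrist view has small at (383,142), medium at (212,130), large at (302,71), and the mouth edge at row 15, columns 158–424. In the tool frame (cm) that is small (2.4,9.0), medium (3.5,-7.2), large (8.7,1.2) and mouth x≈13.6, y -11.8 to 12. I'll start with the small one.

```bash
python3 -m creep '{"delta_pos":[[-0.7,4.4,0],[-0.6,4.4,0],[0,0,6],[0,0,6],[0,0,5]],"twist":[[0,0,0],[0,0,0],[0,0,0],[0,0,0],[0,0,0]],"grip":[0.24,0.24,0.24,0.24,0.24]}'
python3 -m creep '{"delta_pos":[[0,0,2],[0,0,1],[0,0,0.5],[0,0,0.5],[0,0,0]],"twist":[[0,0,0],[0,0,0],[0,0,0],[0,0,0],[0,0,0]],"grip":[0.24,0.24,0.24,0.24,0.24]}'
python3 m.py pics/w3.png
```

```text
clock: 3.05
tcp_pos: [0.4873, -0.0442, 0.0734]
orientation: [-3.098, -0.523, 0.002]
force: [0.8, -0.8, 0.1]
gripper_width: 0.241
grasp_force: 0.0
clock: 3.68
tcp_pos: [0.489, -0.0427, 0.0357]
orientation: [3.096, 0.528, 0.001]
force: [-0.7, 0.5, -0.3]
gripper_width: 0.24
grasp_force: 0.0
tcp [ 0.4891 -0.0426  0.0358] xaxis [0.9435 0.3315 0.0008] f [-0.0269  1.0177  0.04  ]
green [298. 189.] [ 0.5246 -0.0341] d 0.03343066093241202 tool [3.6302 0.381 ]
green [87. 27.] [0.5565 0.0592] d 0.03690917416920996 tool [ 9.7255 -7.367 ]
```

View pics/w3.png

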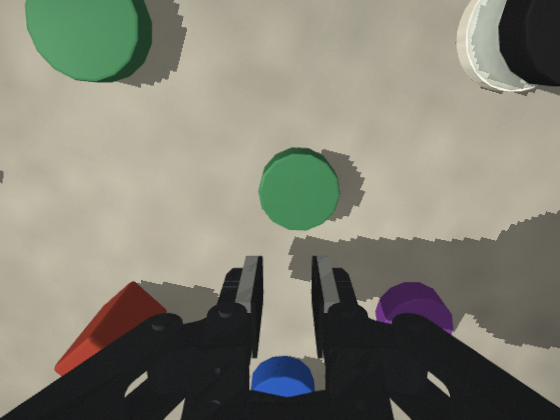

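The core sits centred ahead of the fingers (298,189). Purple (413,303) and blue (283,375) are clear. Descend the rest of the way, then sweep.

```bash
python3 -m creep '{"delta_pos":[[0,0.3,0.6],[0,0,0.5],[0,0,0.4],[0,0,0]],"twist":[[0,0,0],[0,0,0],[0,0,0],[0,0,0]],"grip":[0.24,0.24,0.24,0.24]}'
python3 -m creep '{"delta_pos":[[0.7,0,0],[0.7,0,0],[1,0,0],[1,0,0],[1,-0.1,0]],"twist":[[0,0,0],[0,0,0],[0,0,0],[0,0,0],[0,0,0]],"grip":[0.24,0.24,0.24,0.24,0.24]}'
python3 m.py pics/w4.png
```

```text
clock: 4.22
tcp_pos: [0.4893, -0.0451, 0.0198]
orientation: [-3.096, -0.528, 0.002]
force: [-0.3, -0.6, -0.8]
gripper_width: 0.241
grasp_force: 0.0
clock: 4.85
tcp_pos: [0.5316, -0.0295, 0.0203]
orientation: [3.097, 0.528, 0.0]
force: [0.5, -0.4, -0.3]
gripper_width: 0.235
grasp_force: 0.2
tcp [ 0.5327 -0.0293  0.0207] xaxis [0.9433 0.3318 0.0015] f [ 0.1675 -0.6551  1.6067]
green [287. 224.] [ 0.5568 -0.0198] d 0.03416960712789421 tool [ 2.5875 -0.0957]
green [ 82. 144.] [0.5612 0.0592] d 0.04333956920219704 tool [ 5.623  -7.4035]
yel [0 0] [0.5978 0.1043] tool [ 10.5663 -10.4373]
yel [ 0 10] [0.5945 0.1038] tool [ 10.2388 -10.5088]
yel [377   6] [ 0.6403 -0.0243] tool [10.312   3.1045]
```

View pics/w4.png

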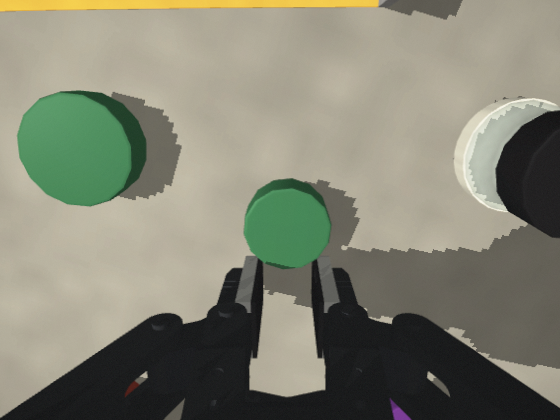

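The small core is cradled at (287,224). The pan's side wall starts at y≈3.1 cm relative, so I'll drift inward while pushing.

```bash
python3 -m creep '{"delta_pos":[[1.2,-0.3,0],[1.2,-0.3,0],[1.2,-0.3,0],[1.2,-0.3,0],[1.2,-0.3,0]],"twist":[[0,0,0],[0,0,0],[0,0,0],[0,0,0],[0,0,0]],"grip":[0.24,0.24,0.24,0.24,0.24]}'
python3 -m creep '{"delta_pos":[[1.2,-0.3,0],[1.2,-0.2,0],[1.2,0,0],[1.2,0,0],[1,0,0]],"twist":[[0,0,0],[0,0,0],[0,0,0],[0,0,0],[0,0,0]],"grip":[0.24,0.24,0.24,0.24,0.24]}'
python3 -m creep '{"delta_pos":[[1,0,0],[0.8,0,0],[0.5,0,0],[0,0,0]],"twist":[[0,0,0],[0,0,0],[0,0,0],[0,0,0]],"grip":[0.24,0.24,0.24,0.24]}'
python3 m.py pics/w5.png
```

```text
clock: 5.52
tcp_pos: [0.5832, 0.0048, 0.0202]
orientation: [-3.097, -0.528, 0.0]
force: [-0.1, -0.6, 0.1]
gripper_width: 0.24
grasp_force: 0.2
clock: 6.15
tcp_pos: [0.6364, 0.0284, 0.0203]
orientation: [3.097, 0.528, 0.0]
force: [0.1, -0.4, 0.8]
gripper_width: 0.244
grasp_force: 0.1
clock: 6.65
tcp_pos: [0.6575, 0.0359, 0.0203]
orientation: [3.097, 0.528, 0.0]
force: [-0.3, -1.2, -0.5]
gripper_width: 0.24
grasp_force: 0.0
tcp [0.6573 0.0358 0.0203] xaxis [ 0.9435  0.3315 -0.0001] f [ 0.3184 -0.4905 -0.406 ]
green [174. 408.] [0.5807 0.0645] d 0.007835543114575716 tool [-6.2721 -5.242 ]
green [287. 222.] [0.6834 0.0459] d 0.03398798193450979 tool [ 2.7972 -0.0799]
yel [311 261] [0.6639 0.028 ] tool [0.3694 0.9607]
yel [263 262] [0.6565 0.0477] tool [ 0.3182 -1.1415]
yel [259 338] [0.6181 0.037 ] tool [-3.6577 -1.4056]
yel [315 338] [0.6269 0.0121] tool [-3.6541  1.2345]
yel [425  68] [0.7529 0.0157] tool [8.3612 5.0686]
yel [ 0 72] [0.6987 0.1667] tool [  8.2439 -10.9683]
yel [  0 338] [0.576  0.1536] tool [ -3.7626 -13.798 ]
yel [116 339] [0.5947 0.1007] tool [-3.7536 -8.1932]
yel [159 313] [0.6157 0.0847] tool [-2.3026 -5.9882]
yel [206 317] [0.6209 0.0637] tool [-2.5071 -3.8301]
yel [226 273] [0.6459 0.0614] tool [-0.2253 -2.7908]
yel [256 255] [0.6587 0.0516] tool [ 0.6556 -1.44  ]
yel [242 232] [0.667  0.0606] tool [ 1.7352 -2.011 ]
yel [248 201] [0.6811 0.0624] tool [ 3.1241 -1.7122]
yel [284 176] [0.6961 0.0518] tool [ 4.1929 -0.216 ]
yel [323 195] [0.6938 0.0339] tool [3.388  1.3938]
yel [332 224] [0.6831 0.0257] tool [2.1054 1.8141]
yel [320 255] [0.6679 0.0253] tool [0.659  1.3465]
yel [349 274] [0.6635 0.0099] tool [-0.2682  2.6587]
yel [368 317] [ 0.6458 -0.0069] tool [-2.4973  3.6557]
yel [391 323] [ 0.6463 -0.0183] tool [-2.8259  4.7503]
yel [401 310] [ 0.6543 -0.0198] tool [-2.1246  5.1488]
```

View pics/w5.png

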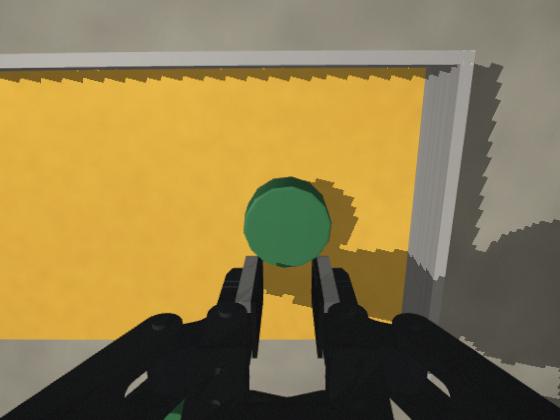

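Small is inside at (287,222), about 4.5 cm past the mouth edge (row 338). Back off, lift, and go behind the large core.

```bash
python3 -m creep '{"delta_pos":[[-1,0,0],[0,0,-4],[0,0,-4],[-3.8,-1.9,0],[-3.8,-1.8,0]],"twist":[[0,0,0],[0,0,0],[0,0,0],[0,0,0],[0,0,0]],"grip":[0.24,0.24,0.24,0.24,0.24]}'
python3 -m creep '{"delta_pos":[[-3.8,-1.8,0],[0,0,0],[0,0,2],[0,0,1],[0,0,0]],"twist":[[0,0,0],[0,0,0],[0,0,0],[0,0,0],[0,0,0]],"grip":[0.24,0.24,0.24,0.24,0.24]}'
python3 m.py pics/w6.png | grep -v yel
```

```text
clock: 7.32
tcp_pos: [0.5625, 0.0421, 0.1008]
orientation: [3.097, 0.528, 0.002]
force: [-0.4, -0.9, 0.7]
gripper_width: 0.242
grasp_force: 0.0
clock: 7.95
tcp_pos: [0.5218, 0.0465, 0.0696]
orientation: [-3.096, -0.528, 0.003]
force: [0.8, 0.5, 0.2]
gripper_width: 0.24
grasp_force: 0.0
tcp [0.5223 0.0465 0.0702] xaxis [ 0.9435  0.3312 -0.0004] f [-0.5336  1.1947  0.3275]
green [131. 256.] [0.4835 0.1227] d 0.040252612201631816 tool [-1.1256 -8.4749]
green [285. 162.] [0.5591 0.0619] d 0.04077666052359942 tool [ 3.9899 -0.2324]
```

```bash
python3 -m creep '{"delta_pos":[[0,-0.2,2.5],[0,0,1.5],[0,0,1],[0,0,0],[0.7,0,0]],"twist":[[0,0,0],[0,0,0],[0,0,0],[0,0,0],[0,0,0]],"grip":[0.24,0.24,0.24,0.24,0.24]}'
python3 -m creep '{"delta_pos":[[0.7,0,0],[1,0,0],[1.2,0,0],[1.2,0,0],[1.2,0,0]],"twist":[[0,0,0],[0,0,0],[0,0,0],[0,0,0],[0,0,0]],"grip":[0.24,0.24,0.24,0.24,0.24]}'
python3 -m creep '{"delta_pos":[[1.2,0,0],[1.2,0,0],[1.2,0,0],[1,0,0],[0.6,0,0]],"twist":[[0,0,0],[0,0,0],[0,0,0],[0,0,0],[0,0,0]],"grip":[0.24,0.24,0.24,0.24,0.24]}'
python3 -m creep '{"delta_pos":[[0,0,0]],"twist":[[0,0,0]],"grip":[0.24]}'
python3 m.py pics/w7.png | head -5
```

```text
clock: 8.62
tcp_pos: [0.5285, 0.0508, 0.0208]
orientation: [3.097, 0.528, 0.001]
force: [0.0, -0.3, 0.6]
gripper_width: 0.24
grasp_force: 0.0
clock: 9.25
tcp_pos: [0.5789, 0.0687, 0.0203]
orientation: [3.097, 0.528, 0.0]
force: [-1.2, 0.2, 0.7]
gripper_width: 0.241
grasp_force: 0.6
clock: 9.88
tcp_pos: [0.6277, 0.0858, 0.0202]
orientation: [3.097, 0.528, 0.0]
force: [-1.0, -0.8, 1.3]
gripper_width: 0.235
grasp_force: 0.7
clock: 10.0
tcp_pos: [0.6275, 0.0858, 0.0203]
orientation: [3.097, 0.528, 0.001]
force: [0.2, 0.4, -0.1]
gripper_width: 0.242
grasp_force: 0.0
tcp [0.6271 0.0857 0.0202] xaxis [0.9435 0.3315 0.    ] f [-0.8371 -0.6113 -0.2455]
green [287. 211.] [0.6576 0.0974] d 0.04144868644273237 tool [ 3.2662 -0.0887]
green [436. 192.] [0.6827 0.0481] d 0.034854717872383395 tool [3.9991 5.3864]
yel [263 260] [0.6274 0.0978] tool [ 0.4264 -1.1354]
yel [261 318] [0.5989 0.0894] tool [-2.5399 -1.284 ]
```

View pics/w7.png

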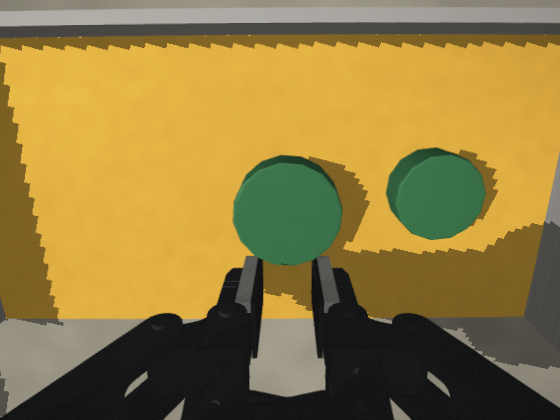

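Large (287,211) and small (436,192) both lie well inside, past the mouth line at row 318. Now the medium core.

```bash
python3 -m creep '{"delta_pos":[[-1,0,0],[0,0,-4],[0,0,-4],[-3.8,-2.1,0],[-3.8,-2.1,0]],"twist":[[0,0,0],[0,0,0],[0,0,0],[0,0,0],[0,0,0]],"grip":[0.24,0.24,0.24,0.24,0.24]}'
python3 -m creep '{"delta_pos":[[-3.8,-2.1,0],[-3.8,-2.1,0],[0,0,2],[0,0,1],[0,0,0]],"twist":[[0,0,0],[0,0,0],[0,0,0],[0,0,0],[0,0,0]],"grip":[0.24,0.24,0.24,0.24,0.24]}'
python3 m.py pics/w8.png | grep -v yel
```

```text
clock: 10.68
tcp_pos: [0.5306, 0.0966, 0.1008]
orientation: [3.097, 0.527, 0.002]
force: [1.0, -0.5, -0.4]
gripper_width: 0.24
grasp_force: 0.0
clock: 11.3
tcp_pos: [0.4458, 0.111, 0.0696]
orientation: [-3.097, -0.527, 0.003]
force: [0.6, 0.3, 0.8]
gripper_width: 0.244
grasp_force: 0.0
tcp [0.4465 0.111  0.0702] xaxis [ 0.9436  0.331  -0.0005] f [-0.0657  0.2608  0.502 ]
green [286. 168.] [0.4805 0.125 ] d 0.03703820933797369 tool [ 3.6766 -0.1928]
```

```bash
python3 -m creep '{"delta_pos":[[0,-0.2,2.5],[0,0,1.5],[0,0,1],[0,0,0],[0.7,0,0]],"twist":[[0,0,0],[0,0,0],[0,0,0],[0,0,0],[0,0,0]],"grip":[0.24,0.24,0.24,0.24,0.24]}'
python3 -m creep '{"delta_pos":[[0.7,0,0],[1,0,0],[1.2,0,0],[1.2,0.1,0],[1.2,0.1,0]],"twist":[[0,0,0],[0,0,0],[0,0,0],[0,0,0],[0,0,0]],"grip":[0.24,0.24,0.24,0.24,0.24]}'
python3 -m creep '{"delta_pos":[[1.2,0.1,0],[1.2,0,0],[1.2,0,0],[1.2,0,0],[1.2,0,0]],"twist":[[0,0,0],[0,0,0],[0,0,0],[0,0,0],[0,0,0]],"grip":[0.24,0.24,0.24,0.24,0.24]}'
python3 -m creep '{"delta_pos":[[1.2,0,0],[1.2,0,0],[1,0,0],[0.6,0,0],[0,0,0]],"twist":[[0,0,0],[0,0,0],[0,0,0],[0,0,0],[0,0,0]],"grip":[0.24,0.24,0.24,0.24,0.24]}'
python3 m.py pics/w9.png | head -8
```

```text
clock: 11.98
tcp_pos: [0.4527, 0.1154, 0.0207]
orientation: [3.097, 0.528, 0.001]
force: [0.5, -0.1, 0.0]
gripper_width: 0.241
grasp_force: 0.0
clock: 12.6
tcp_pos: [0.5039, 0.1314, 0.0203]
orientation: [3.097, 0.528, 0.0]
force: [-1.0, -0.9, 1.9]
gripper_width: 0.241
grasp_force: 0.7
clock: 13.22
tcp_pos: [0.5607, 0.1503, 0.0203]
orientation: [-3.097, -0.528, -0.0]
force: [-0.7, -0.4, 0.9]
gripper_width: 0.24
grasp_force: 0.6
clock: 13.85
tcp_pos: [0.5981, 0.1634, 0.0203]
orientation: [-3.097, -0.528, -0.001]
force: [0.6, 0.4, -0.4]
gripper_width: 0.24
grasp_force: 0.0
tcp [0.5977 0.1633 0.0202] xaxis [0.9435 0.3314 0.0001] f [-0.0769 -0.1704 -0.6576]
green [287. 216.] [0.6262 0.1744] d 0.03771167191835119 tool [ 3.0545 -0.1023]
green [499. 201.] [0.6583 0.1017] d 0.04387868101426331 tool [3.6742 7.8185]
yel [263 261] [0.5975 0.1753] tool [ 0.3758 -1.1385]
yel [261 315] [0.571  0.1675] tool [-2.3804 -1.2826]
yel [313 314] [0.5795 0.1451] tool [-2.3233  1.111 ]
yel [311 261] [0.6045 0.1555] tool [0.3786 0.9618]
yel [154  32] [0.6719 0.2418] tool [ 9.6004 -4.9501]
```

Medium is in, with its centre about 5.4 cm past the mouth. Back off, lift clear, and check the whole scene.

```bash
python3 -m creep '{"delta_pos":[[-1,0,0],[0,0,-5],[0,0,-5],[-5,0,-5],[-5,0,-5]],"twist":[[0,0,0],[0,0,0],[0,0,0],[0,0,0],[0,0,0]],"grip":[0.24,0.24,0.24,0.24,0.24]}'
python3 -m creep '{"delta_pos":[[-5,0,-2],[-4,0,0],[0,0,0],[0,0,0]],"twist":[[0,0,0],[0,0,0],[0,0,0],[0,0,0]],"grip":[0.24,0.24,0.24,0.24]}'
python3 - <<'E'
from h import *
g=cam("scene");cv2.imwrite('pics/s2.png',cv2.resize(g['color'][140:320,180:420,::-1],None,fx=3.3,fy=3.3,interpolation=2))
E
```

```text
clock: 14.52
tcp_pos: [0.503, 0.1302, 0.2097]
orientation: [3.097, 0.528, -0.0]
force: [0.2, -0.6, 1.2]
gripper_width: 0.241
grasp_force: 0.0
clock: 15.02
tcp_pos: [0.4199, 0.1008, 0.2286]
orientation: [3.097, 0.528, 0.001]
force: [0.2, -0.6, -0.5]
gripper_width: 0.241
grasp_force: 0.0
```

View pics/s2.png

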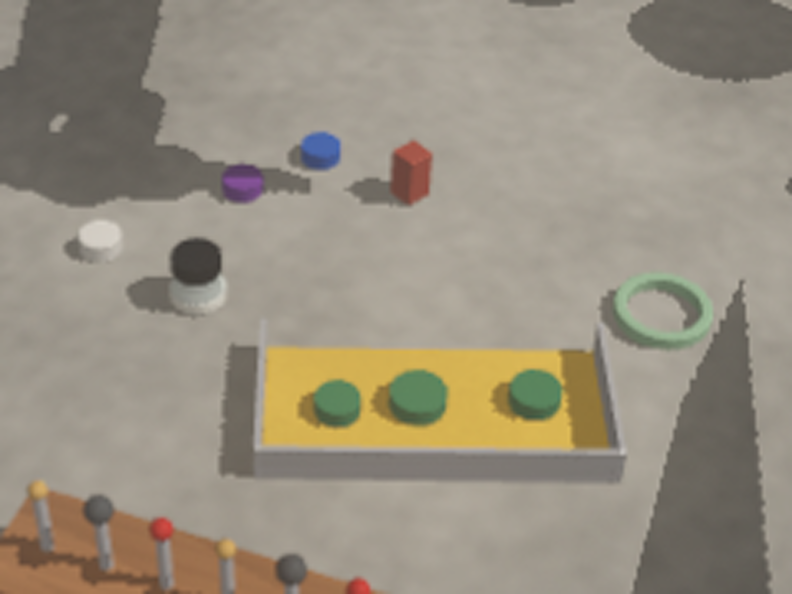

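All three cores, at (337,402), (417,396) and (535,393), lie flat inside the pan. Seal, bangle, jar and the look-alikes are where they started.

```bash
python3 -c "
from station import *
print(hand_in())"
```

```text
the job is handed in; nothing more can be done
None
```

All three drill cores were slid flat and wholly inside the scrap pan; in the last picture nothing else near it had moved, and the job is handed in at about 15 s on the clock.

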